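# Slide the power module under the drag spring of the test jig

### The arm

A 6-joint arm with a two-finger parallel gripper is mounted at the origin on the work surface. World frame = base frame: x ahead of the robot, y to its left, z up, the work surface at z = 0. Lengths are in m, angles in rad, forces in N, time in s.
With the tool pointing down it reaches from about 0.275 to 0.875 m from the base axis. Payload 12.5 kg.
Tool frame: the origin (TCP) lies on the centre line of the jaws, within the pads' length; the fingertips stand 25 mm ahead of it and the grasp point (between the pads) lies 6 mm ahead of it (nose_length is the distance from the TCP to the fingertips, in m); z points along the fingers, y is the direction in which the jaws open and shut (so a half turn about z gives the same grasp; the last joint's range is limited). The gripper opens to 85 mm and grips with 20 to 120 N. Pads are 22 mm wide; open, the fingers measure 114 mm over their backs; the gripper's body (76 mm by 85 mm) begins 54 mm behind the grasp point. The pads swing forward as they close: fully open they stand 13 mm farther back than shut.
Start: joints at [-1.193, 0.351, 1.652, -0, 1.139, -0.085], TCP at [0.246, -0.492, 0.227] pointing down, gripper open.
Joint ranges: [-2.75, 2.75], [-0.79, 2.1], [0.01, 2.65], [-1.57, 4.71], [0.07, 3.14], [-2.87, 2.87]. Speed limits (rad/s): [2.22, 2.22, 2.79, 3.14, 3.14, 3.14].

### API

Orientations are given as [roll, pitch, yaw] about the fixed x, y, z axes, in that order (R = Rz(yaw) Ry(pitch) Rx(roll)).
In Python, from cell import * gives the robot as it stands.
- The arm moves only by the tool jog_arm, never from a script. Its arguments are lists of equal length, an entry for each row: "translation": the shift along the tool's x, y, z in m, a list of three; "delta_rot": the turn, a rotation vector about the tool's x, y, z in rad, a list of three. In form: {"translation": [[tx, ty, tz], ...], "delta_rot": [[wx, wy, wz], ...]}. A call has 1 to 10 rows; each row shifts and turns the commanded pose from where the row before left it, along the tool's axes as they then stand; what a row does not reach is not made up. A row lasts 1/12 s, in which the tool goes at most 41.7 mm and 7.16 degrees, less where a joint would pass 70% of its speed; a pose out of reach is approached as far as the arm can. A call with a gripper value outside its range is refused whole. "jaw" is the opening in per cent of the stroke, from 0 (shut) to 100 (fully open), set as the call begins (left out, the last holds). The fingers move at their own pace and stop on an object; the grip force is fixed at half the most. Time passes only in rows, so rows that do not move let the fingers close. It gives the time, the measured TCP pose, the force and the opening at its end, in the units of the state.
- get_state(): the state, without advancing time (a new reading comes with each control period).
- get_image(name): name is "side" or "top"; returns (picture, depth): 420x560x3 uint8, blue, green, red; 420x560 float32, m along the optical axis (not along the pixel's ray), 0 where there is no reading.
- camera_model(name): a dict with "vertical_fov" (degrees; the focal length in pixels is half the picture's height over the tangent of half this angle, whatever the lens; pixels are square), "cx", "cy" (the principal point, pixels), "origin" and "orientation" of the camera in the world. Camera axes: x right, y up, looking along -z (the intrinsics and any distortion apply to the point x, -y, -z); pixel columns grow to the right and rows downward; lengths in m; the calibration is good to about 2 mm. A picture is of the moment at which its call begins. camera_model takes no time and is no camera call.
- job_done(): hands the job in, once; it reports no verdict.
The state is a dict: "time_s": time; "qpos": joint angles; "dq": joint speeds; "joint_torque": joint torques, N m; "ee_pos": TCP position; "eef_rot": TCP orientation; "wrist_force": force on the tool from outside, world axes, zero at the start; "wrist_torque": the same for the moment, N m; "width": opening from 0.0 (shut) to 1.0 (fully open).
Only numpy, scipy, OpenCV 4.12 (cv2) and the standard library are available. Lean on these libraries where they do the work, as an engineer would, in place of code of your own. Each camera call takes 0.05 s, during which the arm holds its last target. There are 200 camera calls.

### The job

Load the power module into the thermal test jig: put closed fingertips on its bare rear deck, press it down hard so that its nose stays flat over the sprung button, and keep pressing while you slide it under the bridge and the drag spring until its nose is fully home against the end stop. Do not lift the module or touch the spring yourself, leave the other things on the bench alone, and finish with the robot clear of everything.

Things in the scene. Friction and masses are not known exactly. Their poses are not given: they have to be found in the camera images.
- jig: Slide-in thermal test jig fixed to the bench: aluminium bed on heat-sink fins, flat top 40 mm above the bench. Origin on the bench surface under the channel's middle line; +x is the sliding direction, z up. The bed runs from x = -195 to 170 mm, y = +-75 mm. Two black guide rails along x stand 10 mm above the bed, inner faces at y = +-41.5 mm.
- jig_stop (a point): Point at bed height in the middle of the face of the black end stop (16 mm tall, at jig x = 145 mm), where the module's nose must end; axes as the jig's.
- bridge_edge (a point): Middle of the lower front edge of the dark steel bridge that crosses the channel at jig x = 58 to 72 mm; 27 mm above the bed, only 3 mm higher than the can of a module lying flat. The bridge's top is 39 mm above the bed (posts and screw heads up to 45 mm), its posts stand at jig y = +-54 to 70 mm. Axes as the jig's.
- leaf (a joint): The drag spring: a spring-steel strip 30 mm wide and about 48 mm long, held under the bridge and sloping down in the sliding direction, its free end at jig x of about 110 mm, some 18 mm above the bed at rest. Value = lift angle in rad: 0 at rest, about 0.13 when it bears on the top of the module's can with about 10 N.
- button (a joint): The sprung brass temperature-sensor button: a dome 36 mm wide in the middle of the bed at jig x = 48 mm, just before the bridge, standing 6 mm proud. Value = how far it is pressed down in m: 0 free, 0.006 level with the bed. It takes 3.4 N to start and 4.2 N to be level, so it lifts the nose of a module that is not pressed down, which then butts against the bridge.
- module: The power module, 0.25 to 0.36 kg, loose on the bed in the channel before the button. Origin at the centre of its underside; +x is its nose (along the jig's +x), z up. Copper base plate 160 x 80 x 8 mm, with a steel shield can 70 mm wide on it from x = -30 to 74 mm, its flat top 24 mm above the underside. The metal is polished and slides easily.
- module_deck (a point): Centre of the upper face of the module's bare rear deck (x = -80 to -30 mm in the module, 8 mm above the underside), the place for the fingertips, which may also push forward on the can's upright rear wall, 25 mm ahead of this point. Pressed close behind the can, about 10 N or more keeps the nose down over the button; further back it takes more. Axes as the module's.
- module_nose (a point): Lower front edge of the module's base plate, at its middle; axes as the module's.
- bottle: Bystander: a small solvent bottle, 48 mm wide and 105 mm tall; origin at the centre of its underside.
- driver: Bystander: a screwdriver about 170 mm long lying on the bench; its length lies along its x axis.
- spool: Bystander: a standing solder spool 56 mm wide and 42 mm tall; origin at the centre of its underside.
- board: Bystander: a dark blue circuit board 90 x 65 mm lying flat on the bench, parts on it up to 14 mm tall; origin at the centre of its underside.
Mind the look-alikes: they are no part of the job. Of the things like the module, leave any that is brown; of the rest the larger one is meant.

How it is judged:
By the outcome, as a careful person would: the job done as asked, in the order asked, and still so for the second after the job is handed in, with the robot touching nothing.
It also fails if it takes over 64 s, if anything falls off the work surface, if the arm or the gripper's body presses on something with over 40 N, if the wrist force passes 120 N, or if a joint passes its speed limit or range.

## Working session

There is one attempt and no reset: what is moved stays moved. The work goes in short steps, Python scripts to look and compute and a tool call to move; the robot and the scene stay as the last step left them, time stands still between calls to the robot, and variables do not carry over. Pictures are saved under pics/ and viewed, about 8 in all and at most 12, crops included, and the job is handed in when it is done.

Besides the shell and the picture viewer there is one more tool, called after ">>>" as name(argument=value, ...), one argument or row to a line, values as JSON. jog_arm: Moves the arm, as the interface text tells. Its arguments: {"type":"object","properties":{"translation":{"type":"array","items":{"type":"array","items":{"type":"number"}}},"delta_rot":{"type":"array","items":{"type":"array","items":{"type":"number"}}},"jaw":{"type":"number"}},"required":["translation","delta_rot"]}

```bash
mkdir -p pics; ls; python3 - <<'E'
from cell import *
import cv2,numpy as np
for n in("top","side"):
    p,d=get_image(n); cv2.imwrite(f"pics/{n}0.png",p); np.save(f"pics/{n}0.npy",d); print(n,camera_model(n))
print(get_state())
E
```

```text
pics
top {'vertical_fov': 53.06863197417769, 'cx': 276.407235079414, 'cy': 214.7545820354145, 'origin': array([ 0.38777053, -0.01278601,  1.03437775]), 'orientation': array([ 0.19023464, -0.02727402, -1.55605497])}
side {'vertical_fov': 47.44006364623392, 'cx': 277.8187212476945, 'cy': 216.61174717928648, 'origin': array([0.22434186, 0.71955631, 0.57325563]), 'orientation': array([ 1.03280833,  0.00640141, -2.72051626])}
{'time_s': 0.1, 'qpos': array([-1.19261339e+00,  3.51214193e-01,  1.65236675e+00, -2.84208036e-06,
        1.13911429e+00, -8.46193761e-02]), 'dq': array([-0.0001117 , -0.00040532, -0.00154662, -0.00070787, -0.00190211,
       -0.00042204]), 'joint_torque': array([-2.04058169e-04, -5.06832325e+01, -2.91875947e+01, -1.82139697e-04,
        2.67470896e-03,  5.29949546e-05]), 'ee_pos': array([ 0.2454492 , -0.49184668,  0.22679229]), 'eef_rot': array([-3.14049380e+00, -9.06176532e-05,  4.62803450e-01]), 'wrist_force': array([-0.84827041,  0.55397995,  0.3605784 ]), 'wrist_torque': array([ 0.03419965, -0.00321127,  0.02513085]), 'width': 0.9981456702463822}
```

View pics/top0.png

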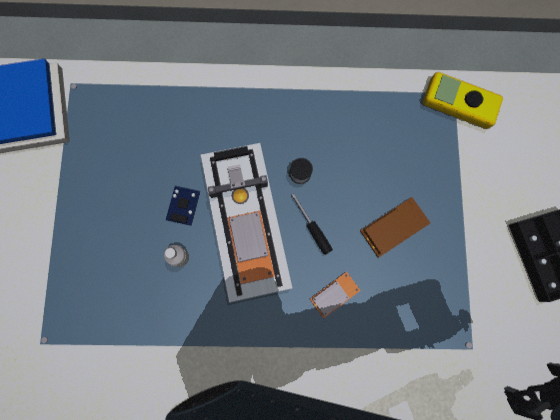

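View pics/side0.png

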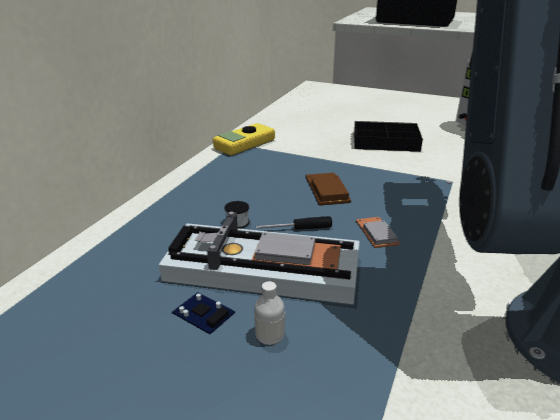

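The top view shows three module-like things: one in the jig at (250,245) with a copper base and grey can, a small one at (335,293), and a brown one at (396,227). The one in the jig fits, since it is the larger of the two that aren't brown. The button is at (240,196), the bridge at about (238,186) and the stop at (232,154). The side view agrees.

```bash
cat > h.py <<'E'
import cv2,numpy as np
from scipy.spatial.transform import Rotation as R
from cell import *
def cam(n):
    m=camera_model(n); return m,210/np.tan(np.radians(m['vertical_fov']/2)),R.from_euler('xyz',m['orientation']).as_matrix()
def ray(n,uv):
    m,f,M=cam(n); uv=np.atleast_2d(uv).astype(float)
    return np.array(m['origin']),np.c_[(uv[:,0]-m['cx'])/f,-(uv[:,1]-m['cy'])/f,-np.ones(len(uv))]@M.T
def plane(n,uv,z):
    o,r=ray(n,uv); return o+r*((z-o[2])/r[:,2])[:,None]
def cloud(n,d):
    v,u=np.mgrid[:420,:560]; o,r=ray(n,np.c_[u.ravel(),v.ravel()]); return (o+r*d.reshape(-1,1)).reshape(420,560,3)
def proj(n,P):
    m,f,M=cam(n); q=(np.atleast_2d(P)-m['origin'])@M
    return np.c_[m['cx']+f*q[:,0]/-q[:,2],m['cy']-f*q[:,1]/-q[:,2]]
E
python3 - <<'E'
from h import *
p=cv2.imread('pics/top0.png');d=np.load('pics/top0.npy');C=cloud('top',d)
cv2.imwrite('pics/crop1.png',cv2.resize(p[130:315,180:440],None,fx=3,fy=3,interpolation=cv2.INTER_CUBIC))
hsv=cv2.cvtColor(p,cv2.COLOR_BGR2HSV)
def zs(u,v): return C[v-1:v+2,u-1:u+2].reshape(-1,3).mean(0).round(4)
for nm,uv in dict(can=(248,238),deck=(255,270),bench=(150,130),bed=(278,287),button=(240,196),bridge=(250,185)).items(): print(nm,zs(*uv))
# orange
win=np.zeros((420,560),np.uint8);win[140:305,198:295]=1
for nm,m in dict(orange=cv2.inRange(hsv,(3,90,60),(16,255,255)),brass=cv2.inRange(hsv,(17,90,60),(30,255,255))).items():
    m=m*win; c=max(cv2.findContours(m,0,2)[0],key=cv2.contourArea); print(nm,cv2.contourArea(c),cv2.minAreaRect(c),c.reshape(-1,2).min(0),c.reshape(-1,2).max(0))
# bed: depth z 0.03..0.06
m=((C[...,2]>.03)&(C[...,2]<.095)).astype(np.uint8)*win
c=max(cv2.findContours(m,0,2)[0],key=cv2.contourArea);r=cv2.minAreaRect(c);b=cv2.boxPoints(r);print('bed',r,plane('top',b,.04).round(4))
P=C[m>0][:,:2].astype(np.float32);r=cv2.minAreaRect(P);print('bedxy',r)
E
```

```text
can [0.5187 0.0286 0.0649]
deck [0.4462 0.011  0.0488]
bench [8.038e-01 2.919e-01 3.000e-04]
bed [ 0.4061 -0.0398  0.1537]
button [0.6231 0.0515 0.0447]
bridge [0.6448 0.0272 0.0679]
orange 770.0 ((250.4219512939453, 246.8024444580078), (67.67790985107422, 34.85167694091797), 77.90524291992188) [227 211] [274 283]
brass 137.0 ((239.5, 195.5), (13.0, 13.0), 90.0) [233 189] [246 202]
bed ((245.8076934814453, 221.53846740722656), (150.02883911132812, 64.52220916748047), 78.69007110595703) [[ 7.276e-01  1.548e-01  4.000e-02]
 [ 7.644e-01 -3.000e-04  4.000e-02]
 [ 4.047e-01 -7.640e-02  4.000e-02]
 [ 3.737e-01  6.970e-02  4.000e-02]]
bedxy ((0.5766807794570923, 0.0032800883054733276), (0.36630570888519287, 0.22346559166908264), 13.012720108032227)
```

View pics/crop1.png

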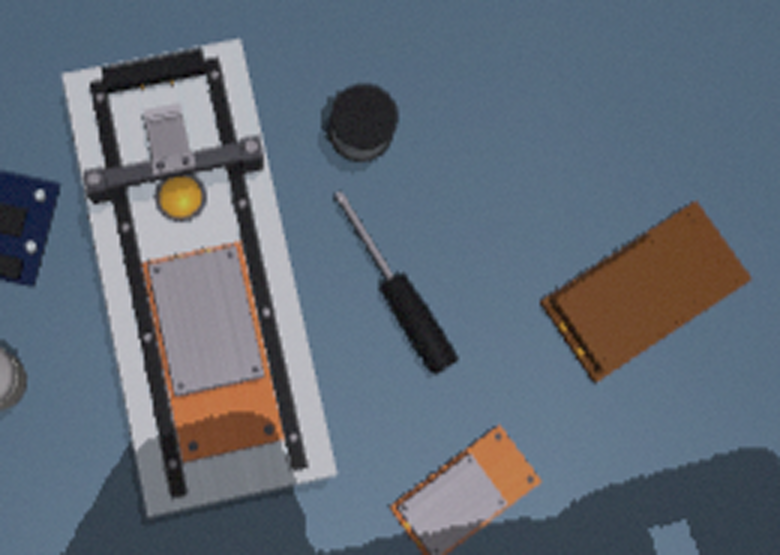

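```bash
cat > fit.py <<'E'
from h import *
def rig(A,B): # 2D rigid B=R A+t
    A=np.array(A,float);B=np.array(B)[:,:2];a=A-A.mean(0);b=B-B.mean(0)
    th=np.arctan2((a[:,0]*b[:,1]-a[:,1]*b[:,0]).sum(),(a*b).sum());M=np.array([[np.cos(th),-np.sin(th)],[np.sin(th),np.cos(th)]])
    t=B.mean(0)-M@A.mean(0);return th,t,((A@M.T+t)-B)
k=lambda l:np.array(l)/3+[180,130]-1/3
bed=plane('top',k([(63,72),(242,38),(336,475),(147,518)]),.04)
th,t,e=rig([(.170,.075),(.170,-.075),(-.195,-.075),(-.195,.075)],bed);print('jig',th,t,(e*1e3).round(1))
M=np.array([[np.cos(th),-np.sin(th)],[np.sin(th),np.cos(th)]])
J=lambda P:((np.atleast_2d(P)[:,:2]-t)@M*1e3).round(1)
print('button',J(plane('top',k([(181,198)]),.043)))
print('side button',J(plane('side',[(232,249)],.043)))
print('stop front top edge',J(plane('top',k([(104,89),(205,72)]),.056)))
can=plane('top',k([(150,268),(237,247),(263,378),(179,395)]),.064)
print('can',J(can),'want x -30..74 y+-35')
th2,t2,e=rig([(.074,.035),(.074,-.035),(-.03,-.035),(-.03,.035)],can);print('mod',th2,t2,(e*1e3).round(1),J(t2))
b=plane('top',k([(144,263),(240,242),(283,441),(184,461)]),.048);print('base',J(b))
th3,t3,e=rig([(.08,.04),(.08,-.04),(-.08,-.04),(-.08,.04)],b);print('mod by base',th3,t3,(e*1e3).round(1),J(t3))
print('bridge front top edge',J(plane('top',k([(104,185),(248,158)]),.079)))
E
python3 fit.py
```

```text
jig 0.22479608535241347 [0.57962572 0.04089416] [[-0.7 -0. ]
 [-0.4  0. ]
 [-0.2 -0.4]
 [ 1.2  0.4]]
button [[46.   0.6]]
side button [[45.2  7. ]]
stop front top edge [[144.   43.8]
 [141.9 -38.8]]
can [[  -9.3   34.8]
 [  -6.8  -35. ]
 [-111.4  -33.9]
 [-110.9   31.7]] want x -30..74 y+-35
mod 0.2363653620698665 [0.50027514 0.02185863] [[ 1.2  0.5]
 [-0.4 -0.1]
 [ 0.7 -2.2]
 [-1.6  1.8]] [[-81.6  -0.9]]
base [[-1.300e+00  3.940e+01]
 [-1.000e-01 -3.850e+01]
 [-1.609e+02 -3.950e+01]
 [-1.600e+02  3.830e+01]]
mod by base 0.23022193785191467 [0.50110507 0.02285573] [[ 0.3  1.1]
 [-0.  -1.1]
 [ 0.8 -0.9]
 [-1.   1. ]] [[-80.6  -0.1]]
bridge front top edge [[ 59.3  56.6]
 [ 58.1 -57.2]]
```

The crop confirms the choice: copper base with grey can, on the bed in front of the brass button. The jig fit residuals are about 1 mm, and the module's nose is at about jig x = -1 mm. Next I close the jaws, align the yaw and move over the deck.

>>> jog_arm(
  translation=[
    [0,0,0],
    [0,0,0],
    [0.0177,-0.0247,0],
    [0.0177,-0.0247,0],
    [0.0177,-0.0247,0],
    [0.0177,-0.0247,0],
    [0.0177,-0.0247,0],
    [0.0177,-0.0247,0],
    [0.0177,-0.0247,0],
    [0.0177,-0.0247,0],
  ],
  delta_rot=[
    [0,0,0.119],
    [0,0,0.119],
    [0,0,0],
    [0,0,0],
    [0,0,0],
    [0,0,0],
    [0,0,0],
    [0,0,0],
    [0,0,0],
    [0,0,0],
  ],
  jaw=0,
)

```text
time_s: 0.93
ee_pos: [0.3397, -0.2664, 0.2271]
eef_rot: [-3.141, 0.0, 0.225]
wrist_force: [0.4, 0.8, 0.5]
width: -0.001
```

>>> jog_arm(
  translation=[
    [0.0177,-0.0247,0],
    [0.0177,-0.0247,0],
    [0.0177,-0.0247,0],
    [0.0177,-0.0247,0],
    [0.0177,-0.0247,0],
    [0.0177,-0.0247,0],
    [0.0177,-0.0247,0],
    [0.0177,-0.0247,0],
    [0.0177,-0.0247,0],
    [0.0177,-0.0247,0],
  ],
  delta_rot=[
    [0,0,0],
    [0,0,0],
    [0,0,0],
    [0,0,0],
    [0,0,0],
    [0,0,0],
    [0,0,0],
    [0,0,0],
    [0,0,0],
    [0,0,0],
  ],
)

```text
time_s: 1.77
ee_pos: [0.4572, 0.0139, 0.2272]
eef_rot: [-3.142, 0.0, 0.225]
wrist_force: [-0.5, -1.0, 0.1]
width: 0.002
```

>>> jog_arm(
  translation=[
    [0,0,0.02],
    [0,0,0.02],
    [0,0,0.02],
    [0,0,0.02],
    [0,0,0.015],
    [0,0,0.01],
    [0,0,0],
    [0,0,0],
  ],
  delta_rot=[
    [0,0,0],
    [0,0,0],
    [0,0,0],
    [0,0,0],
    [0,0,0],
    [0,0,0],
    [0,0,0],
    [0,0,0],
  ],
)

```text
time_s: 2.43
ee_pos: [0.457, 0.0123, 0.1224]
eef_rot: [-3.141, 0.001, 0.225]
wrist_force: [0.9, 0.4, -0.0]
width: 0.004
```

```bash
cat > st.py <<'E'
from h import *
import sys
th,t=0.2248,np.array([.5796,.0409])
M=np.array([[np.cos(th),-np.sin(th)],[np.sin(th),np.cos(th)]])
s=get_state();print('t',round(s['time_s'],2),'TCP jig mm',((s['ee_pos'][:2]-t)@M*1e3).round(1),'tip z',round((s['ee_pos'][2]-.025)*1e3,1),'yaw',s['eef_rot'].round(4),'F',s['wrist_force'].round(1),'Fx,y jig',(s['wrist_force'][:2]@M).round(1),'w',s['width'].round(3))
if len(sys.argv)>1:
    a=sys.argv[1];o=[]
    T=get_image('top')[0];S=get_image('side')[0]
    T=cv2.resize(T[140:310,160:330],(560,560),interpolation=2);S=cv2.resize(S[150:310,140:400],(0,0),fx=2.2,fy=2.2,interpolation=2)[:,:]
    if 'T' in a: cv2.imwrite(f'pics/{a}.png',T)
    else: cv2.imwrite(f'pics/{a}.png',S)
E
python3 st.py side1
```

```text
Traceback (most recent call last):
  File "st.py", line 5, in <module>
    s=get_state();print('t',round(s['time_s'],2),'TCP jig mm',((s['ee_pos'][:2]-t)@M*1e3).round(1),'tip z',round((s['ee_pos'][2]-.025)*1e3,1),'yaw',s['eef_rot'].round(4),'F',s['wrist_force'].round(1),'Fx,y jig',(s['wrist_force'][:2]@M).round(1),'w',s['width'].round(3))
                                                                                                                                                                                                                                                         ^^^^^^^^^^^^^^^^
AttributeError: 'float' object has no attribute 'round'
```

```bash
sed -i "s/s\['width'\].round(3)/round(s['width'],3)/" st.py; python3 st.py side1
```

```text
t 2.43 TCP jig mm [-125.8   -0.6] tip z 97.4 yaw [-3.1414e+00  6.0000e-04  2.2480e-01] F [ 0.9  0.4 -0. ] Fx,y jig [1.  0.1] w 0.004
```

View pics/side1.png

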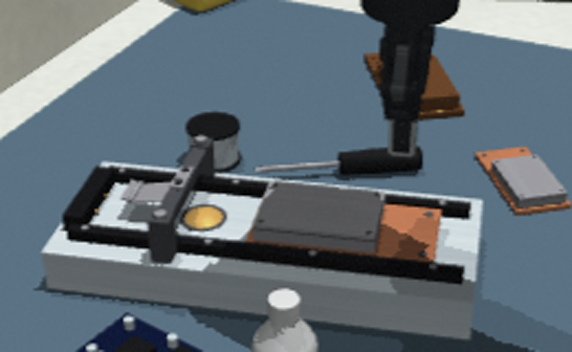

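The side crop shows the shut fingertips at (403,155), above and in line with the deck at about (410,225), with the can's rear wall ahead of them. I'll go down to about 5 mm above the deck, then make contact in small steps.

>>> jog_arm(
  translation=[
    [0,0,0.015],
    [0,0,0.015],
    [0,0,0.01],
    [0,0,0.004],
    [0,0,0],
    [0,0,0],
  ],
  delta_rot=[
    [0,0,0],
    [0,0,0],
    [0,0,0],
    [0,0,0],
    [0,0,0],
    [0,0,0],
  ],
)

```text
time_s: 3.03
ee_pos: [0.4574, 0.0123, 0.0788]
eef_rot: [3.141, -0.0, 0.225]
wrist_force: [0.6, -0.5, 0.2]
width: -0.001
```

>>> jog_arm(
  translation=[
    [0,0,0.001],
    [0,0,0.001],
    [0,0,0.001],
    [0,0,0.001],
    [0,0,0],
  ],
  delta_rot=[
    [0,0,0],
    [0,0,0],
    [0,0,0],
    [0,0,0],
    [0,0,0],
  ],
)

```text
time_s: 3.45
ee_pos: [0.457, 0.0123, 0.0743]
eef_rot: [-3.142, 0.0, 0.225]
wrist_force: [0.2, 0.5, -0.2]
width: -0.001
```

>>> jog_arm(
  translation=[
    [0,0,0.001],
    [0,0,0.001],
    [0,0,0],
  ],
  delta_rot=[
    [0,0,0],
    [0,0,0],
    [0,0,0],
  ],
)

```text
time_s: 3.7
ee_pos: [0.457, 0.0123, 0.0721]
eef_rot: [-3.142, 0.0, 0.225]
wrist_force: [0.5, 0.2, 0.7]
width: -0.002
```

>>> jog_arm(
  translation=[
    [0,0,0.0005],
    [0,0,0.0005],
    [0,0,0],
    [0,0,0],
  ],
  delta_rot=[
    [0,0,0],
    [0,0,0],
    [0,0,0],
    [0,0,0],
  ],
)

```text
time_s: 4.03
ee_pos: [0.457, 0.0123, 0.0713]
eef_rot: [-3.142, 0.0, 0.225]
wrist_force: [-0.2, 0.5, 0.2]
width: 0.002
```

>>> jog_arm(
  translation=[
    [0,0,0.0005],
    [0,0,0.0005],
    [0,0,0],
    [0,0,0],
  ],
  delta_rot=[
    [0,0,0],
    [0,0,0],
    [0,0,0],
    [0,0,0],
  ],
)

```text
time_s: 4.37
ee_pos: [0.457, 0.0123, 0.0703]
eef_rot: [-3.142, 0.0, 0.225]
wrist_force: [-0.1, 1.2, -0.1]
width: 0.003
```

>>> jog_arm(
  translation=[
    [0,0,0.0005],
    [0,0,0.0005],
    [0,0,0],
    [0,0,0],
  ],
  delta_rot=[
    [0,0,0],
    [0,0,0],
    [0,0,0],
    [0,0,0],
  ],
)

```text
time_s: 4.7
ee_pos: [0.457, 0.0123, 0.0693]
eef_rot: [-3.142, 0.0, 0.225]
wrist_force: [-0.0, 0.0, -0.3]
width: -0.001
```

```bash
python3 st.py side2
```

```text
t 4.7 TCP jig mm [-125.9   -0.5] tip z 44.3 yaw [-3.1415e+00  1.0000e-04  2.2480e-01] F [-0.   0.  -0.3] Fx,y jig [-0.  0.] w -0.001
```

View pics/side2.png

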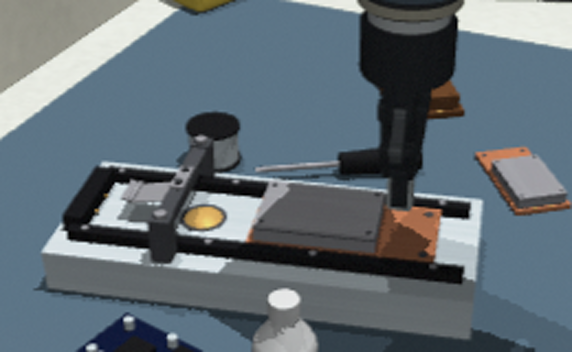

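```bash
python3 - <<'E'
from h import *
th,t=0.2248,np.array([.5796,.0409]);M=np.array([[np.cos(th),-np.sin(th)],[np.sin(th),np.cos(th)]])
k=lambda l:np.array(l)/2.2+[140,150]
W=lambda x,y,z:np.r_[M@[x/1e3,y/1e3]+t,z/1e3]
c=lambda P:((proj('side',P)-[140,150])*2.2).round(0).tolist()
for n,q in dict(tip48=(-126,0,48),tip53=(-126,0,53),tip58=(-126,0,58),deckRearFar=(-161,-40,48),button=(48,0,43),bedcorner_nearrear=(-195,75,40),bedcorner_farrear=(-195,-75,40),railFarEnd=(-178,-41,50),canRL=(-111,35,64),canRR=(-111,-35,64)).items(): print(n,c(W(*q)))
S=get_image('side')[0];cv2.imwrite('pics/z1.png',cv2.resize(S[215:275,260:370],None,fx=7,fy=7,interpolation=2))
p,d=get_image('top');cv2.imwrite('pics/z1t.png',cv2.resize(p[200:310,200:310],None,fx=5,fy=5,interpolation=2))
C=cloud('top',d); print('deck z by top depth',[C[v,u].round(4).tolist() for u,v in((258,275),(245,272),(268,268))])
E
```

```text
tip48 [[396.0, 230.0]]
tip53 [[397.0, 225.0]]
tip58 [[397.0, 220.0]]
deckRearFar [[441.0, 208.0]]
button [[202.0, 213.0]]
bedcorner_nearrear [[471.0, 301.0]]
bedcorner_farrear [[481.0, 198.0]]
railFarEnd [[461.0, 208.0]]
canRL [[374.0, 236.0]]
canRR [[385.0, 190.0]]
deck z by top depth [[0.4145, -0.0034, 0.4742], [0.418, 0.0137, 0.4767], [0.4304, -0.0171, 0.3729]]
```

View pics/z1.png

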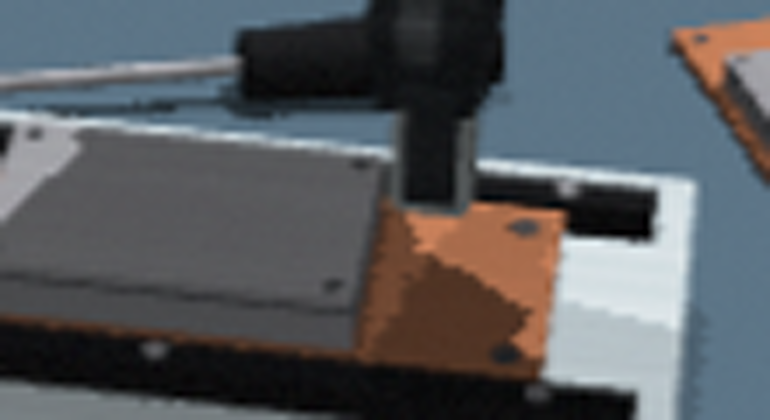

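```bash
python3 - <<'E'
from h import *
th,t=0.2248,np.array([.5796,.0409]);M=np.array([[np.cos(th),-np.sin(th)],[np.sin(th),np.cos(th)]])
p,d=get_image('side');C=cloud('side',d)
J=lambda P:np.r_[((P[:2]-t)@M),P[2]]*1e3
for u,v in((318,242),(320,242),(322,242),(324,242),(322,236),(322,244),(322,232),(322,220),(322,252),(330,260),(300,245)):
    print(u,v,p[v,u],J(C[v,u]).round(1))
E
```

```text
318 242 [23 21 20] [-122.3   13.8   84.8]
320 242 [22 19 17] [-126.    14.1   85.4]
322 242 [20 17 16] [-129.6   14.4   86.1]
324 242 [20 20 17] [-133.    11.7   84.7]
322 236 [24 23 20] [-129.    12.9   98.1]
322 244 [68 68 63] [-129.     5.8   75.9]
322 232 [22 20 20] [-128.4   10.6  105.2]
322 220 [36 33 29] [-132.    60.2  160.6]
322 252 [41 59 90] [-128.6   -7.5   48.6]
330 260 [37 53 82] [-146.    13.1   46.9]
300 245 [91 88 88] [-87.   -0.8  63.9]
```

View pics/z1t.png

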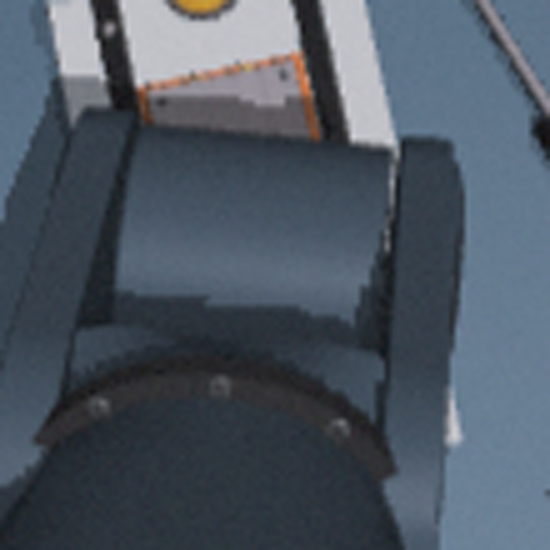

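The top view is blocked by the arm. Side depth puts the fingertips' near face at jig y ≈ 14 (half of 29 mm, so centred) with its bottom at z ≈ 72 mm, while the deck measures 48.6 mm. So there are still about 23 mm to go. The stated 25 mm tip offset doesn't match what I see, so I go by the camera and the contact force.

>>> jog_arm(
  translation=[
    [0,0,0.005],
    [0,0,0.005],
    [0,0,0.004],
    [0,0,0],
    [0,0,0],
  ],
  delta_rot=[
    [0,0,0],
    [0,0,0],
    [0,0,0],
    [0,0,0],
    [0,0,0],
  ],
)

```text
time_s: 5.37
ee_pos: [0.4568, 0.0123, 0.0549]
eef_rot: [-3.141, 0.001, 0.225]
wrist_force: [0.2, 0.3, 0.6]
width: -0.004
```

>>> jog_arm(
  translation=[
    [0,0,0.001],
    [0,0,0.001],
    [0,0,0.001],
    [0,0,0],
    [0,0,0],
  ],
  delta_rot=[
    [0,0,0],
    [0,0,0],
    [0,0,0],
    [0,0,0],
    [0,0,0],
  ],
)

```text
time_s: 5.78
ee_pos: [0.4571, 0.0123, 0.0523]
eef_rot: [3.142, -0.0, 0.225]
wrist_force: [0.0, 0.2, -0.3]
width: -0.003
```

```bash
cat > tip.py <<'E'
from h import *
th,t=0.2248,np.array([.5796,.0409]);M=np.array([[np.cos(th),-np.sin(th)],[np.sin(th),np.cos(th)]])
p,d=get_image('side');C=cloud('side',d);Q=C.copy();Q[...,:2]=(C[...,:2]-t)@M;Q*=1e3
s=get_state();x=((s['ee_pos'][:2]-t)@M*1e3)
m=(abs(Q[...,0]-x[0])<9)&(abs(Q[...,1]-14)<5)&(Q[...,2]>53)&(Q[...,2]<110)&(p.max(2)<110)
z=Q[m][:,2];print('F',s['wrist_force'].round(1),'TCP',x.round(1),(s['ee_pos'][2]*1e3).round(1),'tip lowest z',np.sort(z)[:8].round(1),'face y',np.median(Q[m][:,1]).round(1))
E
python3 tip.py
```

```text
F [ 0.2 -0.5  0.2] TCP [-125.8   -0.6] 52.3 tip lowest z [61.7 62.8 62.9 63.7 63.8 64.3 65.  65. ] face y 11.7
```

>>> jog_arm(
  translation=[
    [0,0,0.001],
    [0,0,0.001],
    [0,0,0.001],
    [0,0,0],
    [0,0,0],
  ],
  delta_rot=[
    [0,0,0],
    [0,0,0],
    [0,0,0],
    [0,0,0],
    [0,0,0],
  ],
)

```text
time_s: 6.25
ee_pos: [0.457, 0.0123, 0.0492]
eef_rot: [-3.142, 0.0, 0.225]
wrist_force: [0.4, -0.7, -0.1]
width: -0.001
```

>>> jog_arm(
  translation=[
    [0,0,0.0005],
    [0,0,0.0005],
    [0,0,0.0005],
    [0,0,0],
    [0,0,0],
  ],
  delta_rot=[
    [0,0,0],
    [0,0,0],
    [0,0,0],
    [0,0,0],
    [0,0,0],
  ],
)

```text
time_s: 6.67
ee_pos: [0.457, 0.0123, 0.0478]
eef_rot: [-3.142, 0.0, 0.225]
wrist_force: [0.8, -0.2, 0.2]
width: -0.004
```

```bash
python3 tip.py; python3 - <<'E'
from h import *
S=get_image('side')[0];cv2.imwrite('pics/z2.png',cv2.resize(S[215:275,260:370],None,fx=7,fy=7,interpolation=2))
E
```

```text
F [0.4 0.6 0.2] TCP [-125.9   -0.5] 47.8 tip lowest z [57.  58.5 58.6 59.5 60.2 60.6 61.  61.6] face y 11.8
```

View pics/z2.png

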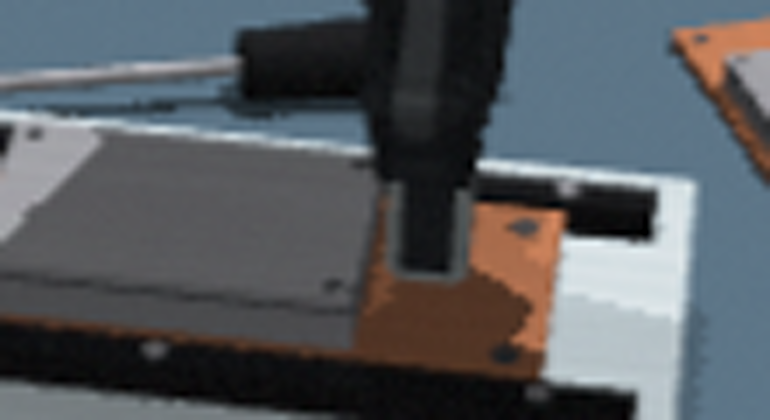

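Tip bottom at (430,278) in the zoom, with the deck contact line for that face expected near row 307. That leaves roughly 9 mm, and the gap to the can wall is about 4–5 mm. Carrying on down.

>>> jog_arm(
  translation=[
    [0,0,0.001],
    [0,0,0.001],
    [0,0,0.001],
    [0,0,0.001],
    [0,0,0.001],
    [0,0,0],
    [0,0,0],
  ],
  delta_rot=[
    [0,0,0],
    [0,0,0],
    [0,0,0],
    [0,0,0],
    [0,0,0],
    [0,0,0],
    [0,0,0],
  ],
)

```text
time_s: 7.35
ee_pos: [0.4579, 0.0122, 0.044]
eef_rot: [3.141, -0.002, 0.225]
wrist_force: [-3.7, 0.0, 19.9]
width: -0.001
```

>>> jog_arm(
  translation=[
    [0,0,0.0005],
    [0,0,0.0005],
    [0,0,0],
    [0,0,0],
  ],
  delta_rot=[
    [0,0,0],
    [0,0,0],
    [0,0,0],
    [0,0,0],
  ],
)

```text
time_s: 7.68
ee_pos: [0.4585, 0.0122, 0.0439]
eef_rot: [3.14, -0.003, 0.225]
wrist_force: [-6.7, -0.5, 36.4]
width: -0.003
```

>>> jog_arm(
  translation=[
    [0,0,0.0005],
    [0,0,0.0005],
    [0,0,0],
    [0,0,0],
  ],
  delta_rot=[
    [0,0,0],
    [0,0,0],
    [0,0,0],
    [0,0,0],
  ],
)

```text
time_s: 8.02
ee_pos: [0.4592, 0.0121, 0.0438]
eef_rot: [3.14, -0.005, 0.225]
wrist_force: [-9.3, -0.1, 49.8]
width: 0.0
```

>>> jog_arm(
  translation=[
    [0,0,0.0005],
    [0,0,0.0005],
    [0,0,0],
    [0,0,0],
  ],
  delta_rot=[
    [0,0,0],
    [0,0,0],
    [0,0,0],
    [0,0,0],
  ],
)

```text
time_s: 8.35
ee_pos: [0.4599, 0.012, 0.0438]
eef_rot: [3.139, -0.006, 0.225]
wrist_force: [-12.4, -0.9, 64.8]
width: -0.002
```

>>> jog_arm(
  translation=[
    [0,0,-0.001],
    [0,0,-0.001],
    [0,0,-0.0005],
    [0,0,0],
    [0,0,0],
  ],
  delta_rot=[
    [0,0,0],
    [0,0,0],
    [0,0,0],
    [0,0,0],
    [0,0,0],
  ],
)

```text
time_s: 8.77
ee_pos: [0.4594, 0.0121, 0.0439]
eef_rot: [3.14, -0.005, 0.225]
wrist_force: [0.3, 0.1, 20.4]
width: 0.002
```

```bash
python3 st.py; python3 - <<'E'
from h import *
S=get_image('side')[0];cv2.imwrite('pics/z3.png',cv2.resize(S[205:275,220:370],None,fx=5,fy=5,interpolation=2))
E
```

```text
t 8.77 TCP jig mm [-123.5   -1.3] tip z 18.9 yaw [ 3.1399 -0.0053  0.2248] F [ 0.3  0.1 20.4] Fx,y jig [ 0.3 -0. ] w 0.002
```

View pics/z3.png

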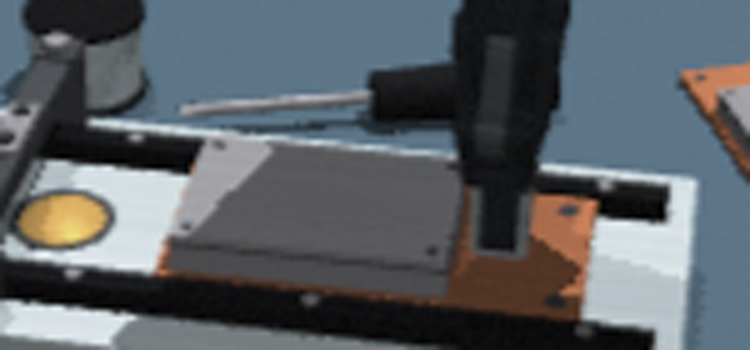

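Fingertips at (500,250) in the crop, resting on the deck just behind the can wall, pressing with 20 N. I'll press a little more and start sliding.

>>> jog_arm(
  translation=[
    [0,0,0.0005],
    [0.002,0,0],
    [0.002,0,0],
    [0.002,0,0],
    [0.002,0,0],
    [0.002,0,0],
    [0,0,0],
  ],
  delta_rot=[
    [0,0,0],
    [0,0,0],
    [0,0,0],
    [0,0,0],
    [0,0,0],
    [0,0,0],
    [0,0,0],
  ],
)

```text
time_s: 9.4
ee_pos: [0.4687, 0.0144, 0.0439]
eef_rot: [3.14, -0.004, 0.225]
wrist_force: [-4.2, 0.4, 33.0]
width: 0.003
```

```bash
cat > nose.py <<'E'
from h import *
th,t=0.2248,np.array([.5796,.0409]);M=np.array([[np.cos(th),-np.sin(th)],[np.sin(th),np.cos(th)]])
p,d=get_image('side');h=cv2.cvtColor(p,cv2.COLOR_BGR2HSV)
m=cv2.inRange(h,(3,90,50),(16,255,255));m[:228]=0;m[:,:170]=0;m[:,350:]=0;m[285:]=0
n,l,s,c=cv2.connectedComponentsWithStats(m);i=[k for k in range(1,n) if s[k,4]>=15]
v,u=np.where(np.isin(l,i));q=plane('side',np.c_[u,v],.048);x=((q[:,:2]-t)@M)*1e3
print('orange deck/base x range',np.percentile(x[:,0],[0.5,2,98,99.5]).round(1))
print(proj('side',np.r_[M@[.145,0]+t,.04]))
E
python3 st.py; python3 nose.py
```

```text
t 9.4 TCP jig mm [-114.    -1.1] tip z 18.9 yaw [ 3.1402 -0.0039  0.225 ] F [-4.2  0.4 33. ] Fx,y jig [-4.   1.3] w 0.003
orange deck/base x range [-148.8 -148.1    4.7    8.3]
[[184.89211138 242.98788253]]
```

>>> jog_arm(
  translation=[
    [0.003,0,0],
    [0.003,0,0],
    [0.003,0,0],
    [0.003,0,0],
    [0.003,0,0],
    [0.003,0,0],
    [0.003,0,0],
    [0.003,0,0],
    [0.003,0,0],
    [0.003,0,0],
  ],
  delta_rot=[
    [0,0,0],
    [0,0,0],
    [0,0,0],
    [0,0,0],
    [0,0,0],
    [0,0,0],
    [0,0,0],
    [0,0,0],
    [0,0,0],
    [0,0,0],
  ],
)

```text
time_s: 10.28
ee_pos: [0.4973, 0.021, 0.0439]
eef_rot: [3.141, -0.002, 0.225]
wrist_force: [-7.3, -1.6, 32.0]
width: 0.001
```

```bash
python3 st.py; python3 nose.py
```

```text
t 10.28 TCP jig mm [-84.7  -1. ] tip z 18.9 yaw [ 3.1406e+00 -2.5000e-03  2.2500e-01] F [-7.3 -1.6 32. ] Fx,y jig [-7.4  0.1] w 0.001
orange deck/base x range [-119.6 -119.    36.6   39.3]
[[184.89211138 242.98788253]]
```

>>> jog_arm(
  translation=[
    [0.002,0,0],
    [0.002,0,0],
    [0.002,0,0],
    [0.002,0,0],
    [0.002,0,0],
    [0.002,0,0],
    [0.002,0,0],
  ],
  delta_rot=[
    [0,0,0],
    [0,0,0],
    [0,0,0],
    [0,0,0],
    [0,0,0],
    [0,0,0],
    [0,0,0],
  ],
)

```text
time_s: 10.92
ee_pos: [0.5112, 0.0242, 0.0439]
eef_rot: [3.14, -0.003, 0.225]
wrist_force: [-4.6, -1.2, 29.3]
width: 0.002
```

```bash
python3 st.py side4; python3 nose.py
```

```text
t 10.92 TCP jig mm [-70.4  -1.1] tip z 18.9 yaw [ 3.1405 -0.0032  0.2249] F [-4.6 -1.2 29.3] Fx,y jig [-4.7 -0.1] w 0.002
orange deck/base x range [-105.5 -104.7   47.2   52.8]
[[184.89211138 242.98788253]]
```

View pics/side4.png

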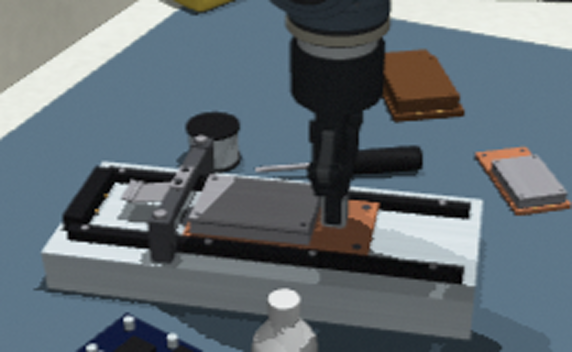

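The module lies flat with the button covered, its nose at the bridge (185,225), and the fingertips at (337,220) are still on the deck. Continuing, watching for a jump in forward force.

>>> jog_arm(
  translation=[
    [0.002,0,0],
    [0.002,0,0],
    [0.002,0,0],
    [0.002,0,0],
    [0.002,0,0],
    [0.002,0,0],
    [0.002,0,0],
    [0.002,0,0],
    [0.002,0,0],
    [0.002,0,0],
  ],
  delta_rot=[
    [0,0,0],
    [0,0,0],
    [0,0,0],
    [0,0,0],
    [0,0,0],
    [0,0,0],
    [0,0,0],
    [0,0,0],
    [0,0,0],
    [0,0,0],
  ],
)

```text
time_s: 11.9
ee_pos: [0.5307, 0.0286, 0.0439]
eef_rot: [3.141, -0.003, 0.225]
wrist_force: [-5.1, -1.0, 27.5]
width: -0.004
```

```bash
python3 st.py; python3 nose.py
```

```text
t 11.9 TCP jig mm [-50.4  -1. ] tip z 18.9 yaw [ 3.1405 -0.0032  0.2249] F [-5.1 -1.  27.5] Fx,y jig [-5.2  0.1] w -0.004
orange deck/base x range [-86.1 -85.4  37.   50.4]
[[184.89211138 242.98788253]]
```

>>> jog_arm(
  translation=[
    [0.002,0,0.0002],
    [0.002,0,0],
    [0.002,0,0],
    [0.002,0,0],
    [0.002,0,0],
    [0.002,0,0],
    [0.002,0,0],
    [0.002,0,0],
    [0.002,0,0],
    [0.002,0,0],
  ],
  delta_rot=[
    [0,0,0],
    [0,0,0],
    [0,0,0],
    [0,0,0],
    [0,0,0],
    [0,0,0],
    [0,0,0],
    [0,0,0],
    [0,0,0],
    [0,0,0],
  ],
)

```text
time_s: 12.78
ee_pos: [0.549, 0.033, 0.0439]
eef_rot: [3.141, -0.0, 0.225]
wrist_force: [-12.5, -2.8, 33.7]
width: -0.004
```

>>> jog_arm(
  translation=[
    [0.002,0,0],
    [0.002,0,0],
    [0.002,0,0],
    [0.002,0,0],
    [0.002,0,0],
    [0.002,0,0],
    [0.002,0,0],
    [0.002,0,0],
    [0.002,0,0],
    [0.002,0,0],
  ],
  delta_rot=[
    [0,0,0],
    [0,0,0],
    [0,0,0],
    [0,0,0],
    [0,0,0],
    [0,0,0],
    [0,0,0],
    [0,0,0],
    [0,0,0],
    [0,0,0],
  ],
)

```text
time_s: 13.62
ee_pos: [0.5688, 0.0375, 0.0439]
eef_rot: [3.141, -0.001, 0.225]
wrist_force: [-10.4, -2.6, 29.7]
width: 0.002
```

```bash
python3 st.py; python3 nose.py
```

```text
t 13.62 TCP jig mm [-11.3  -0.9] tip z 18.9 yaw [ 3.1409e+00 -1.2000e-03  2.2500e-01] F [-10.4  -2.6  29.7] Fx,y jig [-10.7  -0.2] w 0.002
orange deck/base x range [-47.5 -46.8 102.6 109.4]
[[184.89211138 242.98788253]]
```

>>> jog_arm(
  translation=[
    [0.003,0,0],
    [0.003,0,0],
    [0.003,0,0],
    [0.003,0,0],
    [0.003,0,0],
    [0.003,0,0],
    [0.003,0,0],
    [0.002,0,0],
    [0.001,0,0],
    [0.001,0,0],
  ],
  delta_rot=[
    [0,0,0],
    [0,0,0],
    [0,0,0],
    [0,0,0],
    [0,0,0],
    [0,0,0],
    [0,0,0],
    [0,0,0],
    [0,0,0],
    [0,0,0],
  ],
)

```text
time_s: 14.5
ee_pos: [0.5933, 0.0431, 0.044]
eef_rot: [3.141, -0.002, 0.225]
wrist_force: [-8.8, -2.0, 27.7]
width: 0.002
```

>>> jog_arm(
  translation=[
    [0.001,0,0],
    [0.001,0,0],
    [0.001,0,0],
    [0,0,0],
  ],
  delta_rot=[
    [0,0,0],
    [0,0,0],
    [0,0,0],
    [0,0,0],
  ],
)

```text
time_s: 14.83
ee_pos: [0.5964, 0.0439, 0.044]
eef_rot: [3.141, -0.002, 0.225]
wrist_force: [-7.0, -1.5, 27.1]
width: -0.0
```

>>> jog_arm(
  translation=[
    [0.001,0,0],
    [0.001,0,0],
    [0,0,0],
  ],
  delta_rot=[
    [0,0,0],
    [0,0,0],
    [0,0,0],
  ],
)

```text
time_s: 15.08
ee_pos: [0.5983, 0.0443, 0.044]
eef_rot: [3.141, -0.002, 0.225]
wrist_force: [-8.0, -0.7, 26.2]
width: -0.0
```

>>> jog_arm(
  translation=[
    [0.001,0,0],
    [0.001,0,0],
    [0,0,0],
  ],
  delta_rot=[
    [0,0,0],
    [0,0,0],
    [0,0,0],
  ],
)

```text
time_s: 15.33
ee_pos: [0.6004, 0.0447, 0.044]
eef_rot: [3.141, -0.002, 0.225]
wrist_force: [-6.2, -0.6, 25.1]
width: 0.001
```

```bash
python3 st.py; python3 nose.py
```

```text
t 15.33 TCP jig mm [21.2 -0.9] tip z 19.0 yaw [ 3.1408e+00 -2.3000e-03  2.2490e-01] F [-6.2 -0.6 25.1] Fx,y jig [-6.2  0.8] w 0.001
orange deck/base x range [-18.1 -17.3 137.8 142.6]
[[184.89211138 242.98788253]]
```

>>> jog_arm(
  translation=[
    [0.001,0,0.0002],
    [0.001,0,0],
    [0,0,0],
  ],
  delta_rot=[
    [0,0,0],
    [0,0,0],
    [0,0,0],
  ],
)

```text
time_s: 15.63
ee_pos: [0.6025, 0.0452, 0.0439]
eef_rot: [3.141, -0.002, 0.225]
wrist_force: [-6.8, -0.9, 26.3]
width: 0.004
```

>>> jog_arm(
  translation=[
    [0.001,0,0.0002],
    [0.001,0,0],
    [0,0,0],
  ],
  delta_rot=[
    [0,0,0],
    [0,0,0],
    [0,0,0],
  ],
)

```text
time_s: 15.88
ee_pos: [0.6033, 0.0454, 0.0439]
eef_rot: [3.141, 0.0, 0.225]
wrist_force: [-14.9, -2.7, 35.2]
width: 0.002
```

```bash
python3 st.py side5; python3 nose.py
```

```text
t 15.88 TCP jig mm [24.1 -0.9] tip z 18.9 yaw [3.141e+00 4.000e-04 2.252e-01] F [-14.9  -2.7  35.2] Fx,y jig [-15.2   0.7] w 0.002
orange deck/base x range [-18.  -17.3 138.5 143. ]
[[184.89211138 242.98788253]]
```

View pics/side5.png

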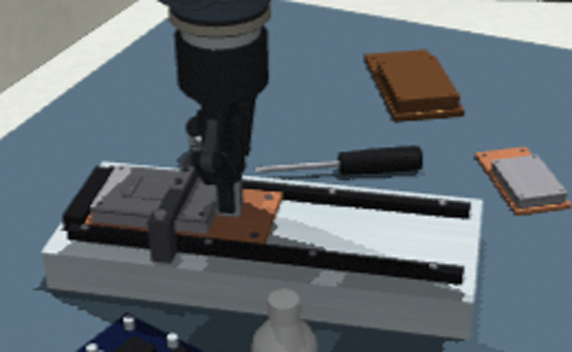

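Since the last step the module has stayed put (rear edge -18.1 to -18.0 mm) while the tips went on 3 mm to the can wall. Now the forward force is rising. One more push to confirm it's home.

>>> jog_arm(
  translation=[
    [0.001,0,0],
    [0.001,0,0],
    [0,0,0],
    [0,0,0],
  ],
  delta_rot=[
    [0,0,0],
    [0,0,0],
    [0,0,0],
    [0,0,0],
  ],
)

```text
time_s: 16.37
ee_pos: [0.6034, 0.0456, 0.0439]
eef_rot: [3.142, 0.005, 0.225]
wrist_force: [-26.0, -6.2, 43.3]
width: -0.001
```

```bash
python3 st.py; python3 nose.py
```

```text
t 16.37 TCP jig mm [24.2 -0.8] tip z 18.9 yaw [3.1415 0.0047 0.2252] F [-26.   -6.2  43.3] Fx,y jig [-26.7  -0.2] w -0.001
orange deck/base x range [-17.9 -17.2 139.1 143.2]
[[184.89211138 242.98788253]]
```

Stalled under 27 N with the TCP at 24.2 mm. The tip front is therefore at 35.2 mm, exactly where the can wall should be when home (35 mm). I'll ease the push, then lift clear.

>>> jog_arm(
  translation=[
    [-0.001,0,0],
    [-0.001,0,0],
    [0,0,-0.001],
    [0,0,-0.001],
    [0,0,0],
  ],
  delta_rot=[
    [0,0,0],
    [0,0,0],
    [0,0,0],
    [0,0,0],
    [0,0,0],
  ],
)

```text
time_s: 16.83
ee_pos: [0.6033, 0.0456, 0.0441]
eef_rot: [3.141, -0.0, 0.225]
wrist_force: [-4.6, -1.8, 12.9]
width: -0.0
```

```bash
python3 st.py; python3 nose.py
```

```text
t 16.83 TCP jig mm [24.2 -0.7] tip z 19.1 yaw [ 3.1414e+00 -2.0000e-04  2.2480e-01] F [-4.6 -1.8 12.9] Fx,y jig [-4.9 -0.8] w -0.0
orange deck/base x range [-17.9 -17.2 139.2 143.2]
[[184.89211138 242.98788253]]
```

>>> jog_arm(
  translation=[
    [-0.0003,0,-0.0005],
    [0,0,-0.0005],
    [-0.0005,0,-0.001],
    [-0.001,0,-0.001],
    [-0.001,0,-0.002],
    [-0.001,0,-0.004],
    [0,0,-0.01],
    [0,0,-0.02],
    [0,0,-0.02],
  ],
  delta_rot=[
    [0,0,0],
    [0,0,0],
    [0,0,0],
    [0,0,0],
    [0,0,0],
    [0,0,0],
    [0,0,0],
    [0,0,0],
    [0,0,0],
  ],
)

```text
time_s: 17.63
ee_pos: [0.5993, 0.0449, 0.1032]
eef_rot: [-3.141, 0.001, 0.225]
wrist_force: [-0.2, 0.2, -0.3]
width: 0.001
```

>>> jog_arm(
  translation=[
    [0,0,-0.02],
    [0,0,-0.02],
    [-0.01,0,-0.02],
    [-0.02,0,-0.02],
    [-0.03,0,-0.02],
    [-0.03,0,0],
    [-0.03,0,0],
    [-0.03,0,0],
    [0,0,0],
    [0,0,0],
  ],
  delta_rot=[
    [0,0,0],
    [0,0,0],
    [0,0,0],
    [0,0,0],
    [0,0,0],
    [0,0,0],
    [0,0,0],
    [0,0,0],
    [0,0,0],
    [0,0,0],
  ],
)

```text
time_s: 18.47
ee_pos: [0.4527, 0.0113, 0.2033]
eef_rot: [3.141, -0.001, 0.224]
wrist_force: [-0.6, -0.1, -0.4]
width: 0.001
```

```bash
python3 st.py; python3 nose.py; python3 - <<'E'
from h import *
T=get_image('top')[0];S=get_image('side')[0]
a=cv2.resize(T[135:255,190:300],(385,420),interpolation=2);b=cv2.resize(S[215:275,160:275],None,fx=3.6,fy=3.6,interpolation=2)
o=np.zeros((420,800,3),np.uint8);o[:,:385]=a;o[:b.shape[0],386:386+b.shape[1]]=b[:,:414];cv2.imwrite('pics/fin.png',o)
E
```

```text
t 18.47 TCP jig mm [-130.3   -0.6] tip z 178.3 yaw [ 3.1412e+00 -1.4000e-03  2.2420e-01] F [-0.6 -0.1 -0.4] Fx,y jig [-0.6 -0. ] w 0.001
orange deck/base x range [-17.8 -16.9 135.9 143. ]
[[184.89211138 242.98788253]]
```

View pics/fin.png

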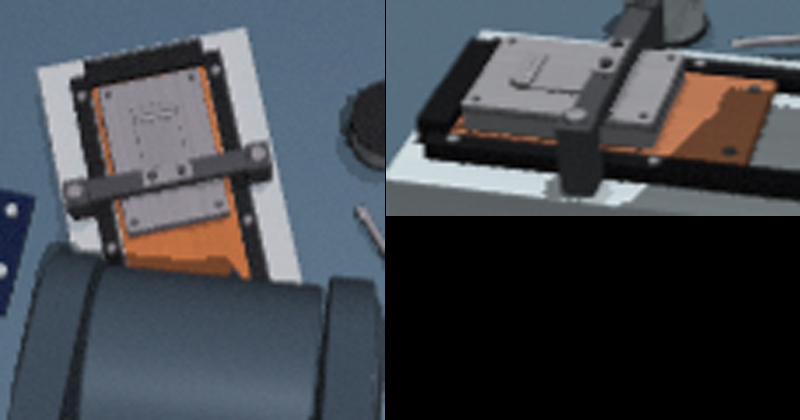

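The final picture shows the module flat under the bridge, with the leaf on its can at (150,115) and its nose against the stop at (150,75). The rear edge hasn't moved since the final push, and the robot is clear.

```bash
python3 -c "
from cell import *
print(job_done())"
```

```text
the job is handed in; nothing more can be done
None
```

The power module is loaded into the jig and the job is handed in at about 18.5 s. I pressed shut fingertips on its rear deck, slid it flat over the button and under the bridge and spring, and pushed it to the stop. The robot then lifted clear.

**Checks that agreed**
- **Fully home:** the module stalled under 27 N of forward push. The tip front was at jig x ≈ 35.2 mm, where the can wall should be at 35 mm when home.
- **Stayed put:** its rear edge did not move when I let go (-17.9 to -17.8 mm). The last picture shows it flat, with the leaf on its can and its nose at the stop.
- **Robot clear:** wrist force was near zero at the end, and I saw no bystander or look-alike moved.

**Checks that disagreed or fell short**
- **Fingertip position:** contact came with the TCP about 4 mm below the deck height, so the tips did not stand 25 mm ahead of it as stated. I went by side-camera depth and contact force.
- **Module position by side camera:** it put the rear edge about 3 mm short of the ideal -15 mm, and the nose at about 143 mm against 145 mm. I take that as measurement bias, because the module would not go further.
- **Press force:** it reached 65 N for a moment on first contact, fingertips only. I then kept it at about 25–35 N, rising to 43 N during the final push.

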